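# Stir the grinding beads in the mixing dish

### The arm

A 6-joint arm with a two-finger parallel gripper is mounted at the origin on the work surface. World frame = base frame: x ahead of the robot, y to its left, z up, the work surface at z = 0. Lengths are in mm, angles in rad, forces in N, time in s.
With the tool pointing down it reaches from about 275 to 750 mm from the base axis. Payload 10.2 kg.
Tool frame: the origin (TCP) lies at the centre of the arm's flange, where the gripper is bolted on; the fingertips stand 173 mm ahead of it and the grasp point (between the pads) lies 155 mm ahead of it; z points along the fingers, y is the line along which they close (so a half turn about z gives the same grasp; the last joint's range is limited). The gripper opens to 85 mm and grips with 20 to 120 N. Pads are 22 mm wide; open, the fingers measure 114 mm over their backs; the gripper's body (76 mm by 85 mm) begins 54 mm behind the grasp point. The pads swing forward as they close: fully open they stand 13 mm farther back than shut.
Start: joints at [0.983, 0.313, 1.498, -0, 1.331, -0.223], TCP at [187.314, 490.455, 404.694] pointing down, gripper open.
Joint ranges: [-2.94, 2.94], [-0.97, 2.17], [0.19, 2.56], [-1.23, 4.37], [0.02, 3.11], [-2.88, 2.88]. Speed limits (rad/s): [2.39, 2.39, 3.01, 3.14, 3.14, 3.14].

### API

Orientations are given as a unit quaternion [w, x, y, z].
In Python, from rig import ctrl, viewer, workorder gives the robot as it stands (ctrl), with the cameras (viewer) and the job (workorder).
- The arm moves only by the tool jog_arm, called after ">>>" as a command line: name --argument value ..., lists and objects as JSON in quotes. Schema: {"type":"object","properties":{"increments":{"type":"object","properties":{"dx":{"type":"array","items":{"type":"number"},"minItems":1,"maxItems":8},"dy":{"type":"array","items":{"type":"number"},"minItems":1,"maxItems":8},"dz":{"type":"array","items":{"type":"number"},"minItems":1,"maxItems":8},"wx":{"type":"array","items":{"type":"number"},"minItems":1,"maxItems":8},"wy":{"type":"array","items":{"type":"number"},"minItems":1,"maxItems":8},"wz":{"type":"array","items":{"type":"number"},"minItems":1,"maxItems":8}},"additionalProperties":false,"required":["dx","dy","dz","wx","wy","wz"]},"aperture":{"type":"number"},"grip_force":{"type":"number"},"only":{"type":"string"},"quiet":{"type":"boolean"},"lines":{"type":"string"}},"required":["increments"],"additionalProperties":false}. increments is an object with one list for each field, all of the same length, 1 to 8, a row being the entries at one place: dx, dy, dz (the shift in a scale on which 1.0 is 1000 mm), wx, wy, wz (a rotation vector in shares of pi rad (1.0 is pi rad)); each row is the pose to reach, as a shift and turn from the pose commanded when the call began, along the tool's axes at that moment; what a row does not reach only later rows make up. A row lasts 1/10 s, in which the tool goes at most 50 mm and 0.15 rad, less where a joint would pass 70% of its speed; a pose out of reach is approached as far as the arm can. aperture is the opening from 0.0 (shut) to 1.0 (fully open), set as the call begins (left out keeps the last). The fingers move at their own pace and stop on an object; grip_force is the grip in N (left out, the last holds). Time passes only in rows, so rows that do not move let the fingers close. The tool returns the time, the measured TCP pose, the force, the opening and the grip force at its end. only (a regular expression) keeps the lines of the reply that match it, lines (a string "A,B") keeps lines A to B, and quiet returns only ok. No shift or turn number may pass 1 either way. Input that does not fit is refused with a message, and nothing moves.
- ctrl.sense(): the state, without advancing time (a new reading comes with each control period).
- viewer.capture(name): name is "scene" or "top" or "wrist"; returns the picture (480x640x3 uint8, red, green, blue); there is no depth.
- viewer.calibration(name): a dict with "fx", "fy", "cx", "cy" (pixels), "position" and "attitude" of the camera in the world. Camera axes: x right, y down, z forward; pixel columns grow to the right and rows downward; lengths in mm; the calibration is good to about 2 mm. A picture is of the moment at which its call begins: read the wrist's pose just before it. calibration takes no time and is no camera call; for the wrist camera it gives the pose at the moment of the call.
- workorder.finish_job(): hands the job in; it is judged then, once.
The state is a dict: "time_s": time; "joints": joint angles; "dq": joint speeds; "tau": joint torques, N m; "eef_pos": TCP position; "ee_rot": TCP orientation; "force": force on the tool from outside, world axes, zero at the start; "wrist_torque": the same for the moment, N m; "grip_width": opening from 0.0 (shut) to 1.0 (fully open); "grip_force": force on a finger pad.
Only numpy, scipy, OpenCV 4.12 (cv2) and the standard library are available. Lean on these libraries where they do the work, as an engineer would, in place of code of your own. Each camera call takes 0.05 s, during which the arm holds its last target. There are 200 camera calls.

### The job

Take the disc-footed stirrer out of its beaker and stir the beads in the steel dish with it: foot down close to the dish's floor, round and round in wide circles about midway between the dish's centre and its wall, at least two full turns, so that nearly all the beads end up somewhere else in the dish and none leaves it. Then lower the stirrer back into its own beaker and let go; there it may stand or lean.

Things in the scene. Friction and masses are not known exactly. Their poses are not given: they have to be found in the camera images.
- stirrer: Steel rod with a disc foot and black round handle, 120 g, standing upright, loose, in its beaker. Origin: centre of the foot's underside; z runs up the rod. Foot: diameter 24 mm (underside 18, edge bevelled), 10 mm thick. Shaft: diameter 10 mm. Handle: diameter 16 mm, from 130 to 200 mm above the origin (the top end); grip it from above, across, at any yaw.
- dish: Round flat-bottomed steel dish holding the five beads, fixed. Origin: centre of its underside on the bench, z up. Outer diameter 148 mm, height 45, wall 4, inner floor 6 mm above the origin. At the start the middle (19 mm radius) is free of beads. The smaller empty steel dish (120 mm wide) is not it; the two may have changed places.
- beaker: The stirrer's round white plastic beaker, fixed. Origin: centre of its underside on the bench, z up. Outer diameter 72 mm, height 60, wall 3, inner floor 5 mm above the origin. A like beaker with three thin slanting rods is not it; the two may have changed places.
- bead0_center (a point): Centre of one of the five beads in the dish: loose white ceramic balls, all alike, diameter 24 mm, 28 g, lying on the dish's inner floor in a loose ring about 40 mm from its centre; they roll easily and may be pushed.
- bead1_center (a point): Centre of one of the five beads in the dish: loose white ceramic balls, all alike, diameter 24 mm, 28 g, lying on the dish's inner floor in a loose ring about 40 mm from its centre; they roll easily and may be pushed.
- bead2_center (a point): Centre of one of the five beads in the dish: loose white ceramic balls, all alike, diameter 24 mm, 28 g, lying on the dish's inner floor in a loose ring about 40 mm from its centre; they roll easily and may be pushed.
- bead3_center (a point): Centre of one of the five beads in the dish: loose white ceramic balls, all alike, diameter 24 mm, 28 g, lying on the dish's inner floor in a loose ring about 40 mm from its centre; they roll easily and may be pushed.
- bead4_center (a point): Centre of one of the five beads in the dish: loose white ceramic balls, all alike, diameter 24 mm, 28 g, lying on the dish's inner floor in a loose ring about 40 mm from its centre; they roll easily and may be pushed.

How it is judged (in metres and radians):
On the way, in this order (a step that is already met when the one before it is completed fails the run):
1. stirring, quarter 1 of 7: the held stirrer's foot, less than 16 mm above the dish's inner floor, passes the front or back of the dish, more than 22 mm off its centre (in the dish's own axes) (z of stirrer in the frame of dish below 0.022 m and contact force between the fingers and stirrer above 0.3 N and y of stirrer in the frame of dish between -0.02 and 0.02 m and (x of stirrer in the frame of dish between 0.022 and 0.07 m or x of stirrer in the frame of dish between -0.07 and -0.022 m)), for 0.02 s.
2. stirring, quarter 2 of 7: the held stirrer's foot, less than 16 mm above the dish's inner floor, passes the left or right of the dish, more than 22 mm off its centre (in the dish's own axes) (z of stirrer in the frame of dish below 0.022 m and contact force between the fingers and stirrer above 0.3 N and x of stirrer in the frame of dish between -0.02 and 0.02 m and (y of stirrer in the frame of dish between 0.022 and 0.07 m or y of stirrer in the frame of dish between -0.07 and -0.022 m)), for 0.02 s.
3. stirring, quarter 3 of 7: the held stirrer's foot, less than 16 mm above the dish's inner floor, passes the front or back of the dish, more than 22 mm off its centre (in the dish's own axes) (all of step 1), for 0.02 s.
4. stirring, quarter 4 of 7: the held stirrer's foot, less than 16 mm above the dish's inner floor, passes the left or right of the dish, more than 22 mm off its centre (in the dish's own axes) (all of step 2), for 0.02 s.
5. stirring, quarter 5 of 7: the held stirrer's foot, less than 16 mm above the dish's inner floor, passes the front or back of the dish, more than 22 mm off its centre (in the dish's own axes) (all of step 3), for 0.02 s.
6. stirring, quarter 6 of 7: the held stirrer's foot, less than 16 mm above the dish's inner floor, passes the left or right of the dish, more than 22 mm off its centre (in the dish's own axes) (all of step 4), for 0.02 s.
7. stirring, quarter 7 of 7: the held stirrer's foot, less than 16 mm above the dish's inner floor, passes the front or back of the dish, more than 22 mm off its centre (in the dish's own axes) (all of step 5), for 0.02 s.
8. the stirrer, still held, is lowered into its beaker until its foot is less than 15 mm above the beaker's floor (horizontal distance between stirrer and beaker below 0.032 m and z of stirrer in the frame of beaker below 0.02 m and contact force between the fingers and stirrer above 0.3 N), for 0.05 s.
At the end, for the whole second after the job is handed in: The stirrer is released, at rest in its own beaker (foot within 32 mm of its axis, under 15 mm above its inner floor; leaning is fine). All five beads are in the dish (within 70 mm of its axis, centres below 60 mm); at least four lie over 10 mm from where they began (horizontal distance between stirrer and beaker below 0.032 m and z of stirrer in the frame of beaker below 0.02 m and linear speed of stirrer below 0.03 m/s and horizontal distance between each of bead0_center, bead1_center, bead2_center, bead3_center, bead4_center and dish below 0.07 m and height (world z) of each of bead0_center, bead1_center, bead2_center, bead3_center, bead4_center below 0.06 m and (distance of each of bead0_center, bead1_center, bead2_center, bead3_center from where it was at the start of the episode above 0.01 m or distance of each of bead0_center, bead1_center, bead2_center, bead4_center from where it was at the start of the episode above 0.01 m or distance of each of bead0_center, bead1_center, bead3_center, bead4_center from where it was at the start of the episode above 0.01 m or distance of each of bead0_center, bead2_center, bead3_center, bead4_center from where it was at the start of the episode above 0.01 m or distance of each of bead1_center, bead2_center, bead3_center, bead4_center from where it was at the start of the episode above 0.01 m)); the robot touches nothing.
It also fails if it takes over 64 s, if anything falls off the work surface, if the arm or the gripper's body presses on something with over 40 N, if the wrist force passes 120 N, or if a joint passes its speed limit or range.

## Working session

There is one attempt and no reset: what is moved stays moved. The work goes in short steps, Python scripts to look and compute and a tool call to move; the robot and the scene stay as the last step left them, time stands still between calls to the robot, and variables do not carry over. Pictures are saved under pics/ and viewed, at most 10 in all, crops included, and the job is handed in when it is done.

```bash
mkdir -p pics; ls; python3 - <<'E'
from rig import ctrl, viewer, workorder
import cv2
for n in("scene","top"):
    c=viewer.calibration(n); print(n,c)
    cv2.imwrite(f"pics/{n}0.png",viewer.capture(n)[:,:,::-1])
s=ctrl.sense(); print(s)
E
```

```text
pics
rig.py
scene {'fx': 499.4034953218222, 'fy': 499.4034953218222, 'cx': 312.5012090372842, 'cy': 237.2310795509374, 'position': array([1041.29902388, -305.39891226,  413.55204326]), 'attitude': array([-0.40927819,  0.75535447,  0.45547009, -0.23340519])}
top {'fx': 532.3866100295346, 'fy': 532.3866100295346, 'cx': 309.05461314519727, 'cy': 254.79197278948772, 'position': array([479.4424051 ,  -1.40740402, 770.68132748]), 'attitude': array([-0.01847964,  0.71173386, -0.70037198,  0.05071999])}
{'time_s': 0.1, 'joints': array([ 9.82586450e-01,  3.13378783e-01,  1.49836114e+00,  2.74938601e-05,
        1.33097458e+00, -2.23403669e-01]), 'dq': array([ 0.00059805, -0.00128158, -0.00214237,  0.00066136, -0.0007986 ,
        0.00059463]), 'tau': array([ 3.33651435e-03, -4.12902474e+01, -2.60138583e+01, -1.17395020e-04,
        3.05458532e-03,  3.41496730e-05]), 'eef_pos': array([187.29518754, 490.41823831, 404.19998661]), 'ee_rot': array([-2.33698926e-04,  1.81396523e-01,  9.83409877e-01, -5.10100187e-04]), 'force': array([ 0.02086552, -0.14622299, -0.24587635]), 'wrist_torque': array([-0.04526915, -0.01188924,  0.03346922]), 'grip_force': 0.0, 'grip_width': 1.0031280011566632}
```

View pics/top0.png

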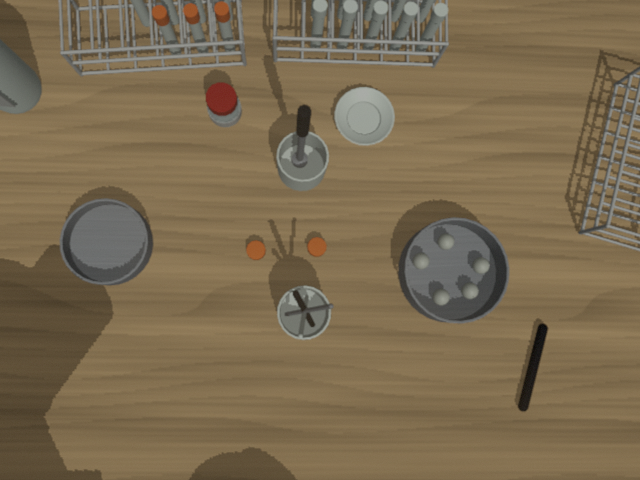

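View pics/scene0.png

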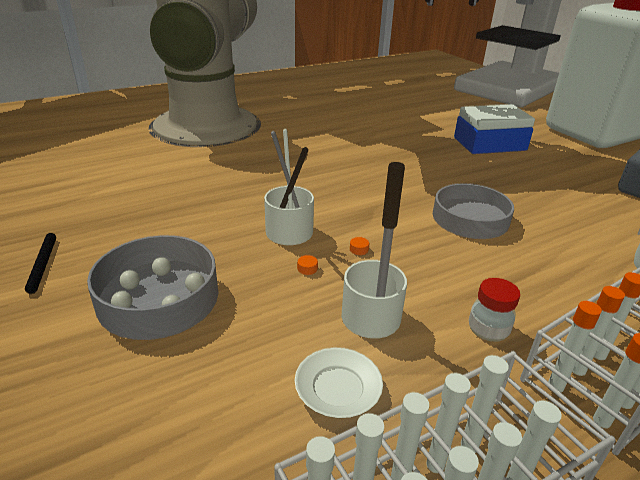

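The top view shows the bead dish at about (453,270), and the stirrer's beaker at (302,160) with the handle running up to (304,107). The decoy beaker is at (304,313) and the small dish at (107,242). In the scene view the handle runs from (396,165) to (391,226).

```bash
cat > h.py <<'E'
import numpy as np, cv2
from scipy.spatial.transform import Rotation as R
from scipy.optimize import least_squares
from rig import ctrl, viewer, workorder
def rays(c,uv):
    uv=np.atleast_2d(uv).astype(float); q=c["attitude"]
    d=np.c_[(uv[:,0]-c["cx"])/c["fx"],(uv[:,1]-c["cy"])/c["fy"],np.ones(len(uv))]
    return R.from_quat(np.r_[q[1:],q[0]]).apply(d)
def plane(c,uv,z):
    d=rays(c,uv); o=c["position"]; return o+d*((z-o[2])/d[:,2])[:,None]
def tri(c1,p1,c2,p2):
    d1,d2=rays(c1,p1)[0],rays(c2,p2)[0]; A=np.c_[d1,-d2]
    t=np.linalg.lstsq(A,c2["position"]-c1["position"],rcond=None)[0]
    a=c1["position"]+t[0]*d1; b=c2["position"]+t[1]*d2
    return (a+b)/2,np.linalg.norm(a-b)
def blob(mask,near):
    cs=cv2.findContours(mask.astype(np.uint8),cv2.RETR_EXTERNAL,cv2.CHAIN_APPROX_NONE)[0]
    cs=[k for k in cs if cv2.contourArea(k)>40]
    return min(cs,key=lambda k:-cv2.pointPolygonTest(k,near,True))
def circle(c,k,z):
    P=plane(c,k[:,0,:],z)[:,:2]; n=c["position"][:2]; m=P.mean(0)
    far=P[(P-m)@(m-n)>-0.1*np.linalg.norm(m-n)*30]
    r=least_squares(lambda p:np.hypot(*(far-p[:2]).T)-p[2],[*m,50],loss="soft_l1",f_scale=1.5)
    return r.x
def axis_ends(k):
    vx,vy,x,y=cv2.fitLine(k,cv2.DIST_L2,0,.01,.01).ravel(); p=k[:,0,:]
    t=(p-[x,y])@[vx,vy]; e=np.array([[x+a*vx,y+a*vy] for a in(t.min(),t.max())])
    return e[np.argsort(e[:,1])]   # upper end first
E
python3 - <<'E'
from h import *
T,S=viewer.calibration("top"),viewer.calibration("scene")
t,s=cv2.imread("pics/top0.png"),cv2.imread("pics/scene0.png")
np.set_printoptions(precision=1,suppress=True)
ht=cv2.cvtColor(t,cv2.COLOR_BGR2HSV)
g=(ht[...,1]<70)&(ht[...,2]>45)
print("dish",circle(T,blob(g,(453,270)),45)); 
k=blob(g,(320,160)); print("beaker",circle(T,k,60),cv2.boundingRect(k))
gi=(ht[...,1]<70)
bt=blob(t.max(2)<45,(304,118)); bs=blob(s.max(2)<50,(394,195))
print(cv2.boundingRect(bt),cv2.boundingRect(bs))
et,es=axis_ends(bt),axis_ends(bs); print(et,es)
for i in(0,1): print("handle",*tri(T,et[i],S,es[i]))
b=(ht[...,2]>110)&(ht[...,1]<70); P=[]
for n in[(447,243),(422,262),(482,267),(470,292),(442,298)]:
    m=cv2.moments(blob(b,n)); P.append(plane(T,[m["m10"]/m["m00"],m["m01"]/m["m00"]],18)[0])
print(np.array(P))
E
```

```text
dish [ 534.3 -239.1   73.3]
beaker [684.6 -22.2  36. ] (276, 131, 53, 60)
(297, 106, 13, 31) (382, 162, 23, 67)
[[304.4 105.9]
 [301.5 136. ]] [[396.9 161.9]
 [388.3 227.8]]
handle [696.9 -20.5 209. ] 2.9076926851601836
handle [690.7 -18.4 129.4] 1.192113077094336
[[ 573.6 -235.6   18. ]
 [ 545.2 -203.8   18. ]
 [ 541.3 -285.1   18. ]
 [ 504.6 -268.3   18. ]
 [ 495.2 -226.2   18. ]]
```

The manual's scale: shifts go in shares of 1000 mm and turns go in shares of pi rad. Converting my numbers, -325 mm / 1000 = -0.325, -280 mm / 1000 = -0.28.

>>> jog_arm --increments '{"dx": [-0.02,-0.06,-0.1,-0.145,-0.19,-0.235,-0.28,-0.325],"dy": [-0.009,-0.027,-0.046,-0.066,-0.087,-0.107,-0.128,-0.148],"dz": [0,0,0,0,0,0,0,0],"wx": [0,0,0,0,0,0,0,0],"wy": [0,0,0,0,0,0,0,0],"wz": [0,0,0,0,0,0,0,0]}' --aperture 1.0 --grip_force 60

```text
time_s: 0.9
eef_pos: [439.2, 234.4, 404.6]
ee_rot: [-0.0, 0.181, 0.983, -0.0]
force: [0.4, 0.9, 0.7]
grip_width: 1.002
grip_force: 0.0
```

>>> jog_arm --increments '{"dx": [-0.045,-0.09,-0.135,-0.18,-0.22,-0.255,-0.265,-0.265],"dy": [-0.02,-0.041,-0.061,-0.082,-0.1,-0.116,-0.12,-0.12],"dz": [0,0,0,0,0,0,0,0],"wx": [0,0,0,0,0,0,0,0],"wy": [0,0,0,0,0,0,0,0],"wz": [0,0,0,0,0,0,0,0]}'

```text
time_s: 1.7
eef_pos: [643.5, 28.6, 403.6]
ee_rot: [-0.001, 0.182, 0.983, -0.0]
force: [-0.3, 0.8, -0.1]
grip_width: 1.002
grip_force: 0.0
```

```bash
python3 - <<'E'
from h import *
np.set_printoptions(precision=1,suppress=True)
print(ctrl.sense()["eef_pos"],ctrl.sense()["joints"])
T,S=viewer.calibration("top"),viewer.calibration("scene")
print(plane(T,[[303,121],[301.5,136],[304.4,107]],165)[0],plane(T,[301.5,136],135),plane(T,[304.4,107],205),plane(S,[396.9,163],205), plane(S,[388.3,227.8],135))
cv2.imwrite("pics/w1.png",viewer.capture("wrist")[:,:,::-1])
E
```

```text
[643.5  28.6 403.6] [-0.1  0.6  1.1  0.   1.5 -1.3]
[696.7 -19.4 165. ] [[688.4 -18.7 135. ]] [[698.2 -19.5 205. ]] [[691.9 -18.  205. ]] [[697.8 -23.4 135. ]]
```

View pics/w1.png

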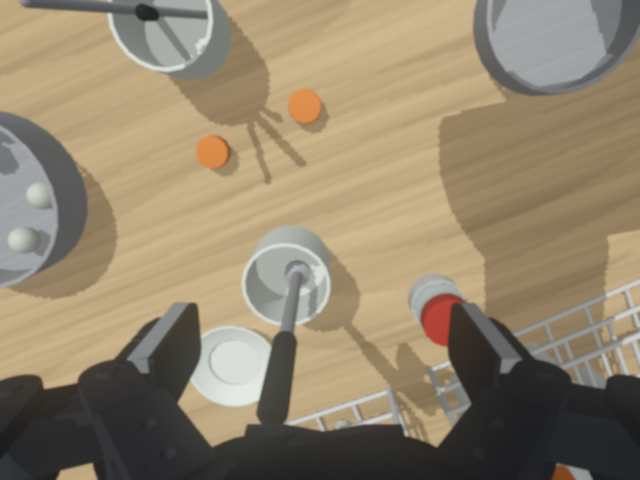

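The wrist view shows the handle's lower end at about (285,335), its top at (272,418), and the beaker rim centred near (287,284).

```bash
python3 - <<'E'
from h import *
np.set_printoptions(precision=1,suppress=True)
W=viewer.calibration("wrist");im=cv2.imread("pics/w1.png")
print(plane(W,[285,335],135),plane(W,[272,418],205),plane(W,[287,284],60),plane(W,[298,270],15),ctrl.sense()["eef_pos"])
T=viewer.calibration("top")
print(plane(T,[300,160],15))
E
```

```text
[[692.2 -16.3 135. ]] [[697.3 -18.1 205. ]] [[686.2 -19.4  60. ]] [[692.5 -15.4  15. ]] [642.8  29.8 404.1]
[[692.  -20.3  15. ]]
```

In the tool's units: 76 mm / 1000 = 0.076, 65 mm / 1000 = 0.065.

>>> jog_arm --increments '{"dx": [-0.035,-0.058,-0.064,-0.064,-0.064,-0.064,-0.064,-0.064],"dy": [-0.014,-0.024,-0.026,-0.026,-0.026,-0.026,-0.026,-0.026],"dz": [0,0,0,0.015,0.04,0.065,0.076,0.076],"wx": [0,0,0,0,0,0,0,0],"wy": [0,0,0,0,0,0,0,0],"wz": [0,0,0,0,0,0,0,0]}'

```text
time_s: 2.55
eef_pos: [692.9, -16.3, 327.7]
ee_rot: [-0.001, 0.181, 0.984, 0.0]
force: [-0.7, 0.4, 0.9]
grip_width: 1.0
grip_force: 0.0
```

>>> jog_arm --increments '{"dx": [0,0,0,0,0,0,0,0],"dy": [0,0,0,0,0,0,0,0],"dz": [0,0,0,0,0,0,0,0],"wx": [0,0,0,0,0,0,0,0],"wy": [0,0,0,0,0,0,0,0],"wz": [0,0,0,0,0,0,0,0]}' --aperture 0.0 --grip_force 60

```text
time_s: 3.35
eef_pos: [693.4, -17.6, 329.2]
ee_rot: [0.0, 0.181, 0.983, 0.0]
force: [-0.0, 0.0, 3.4]
grip_width: 0.166
grip_force: 58.4
```

```bash
python3 - <<'E'
from h import *
cv2.imwrite("pics/s2.png",viewer.capture("scene")[:,:,::-1])
E
```

```text
(no output)
```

View pics/s2.png

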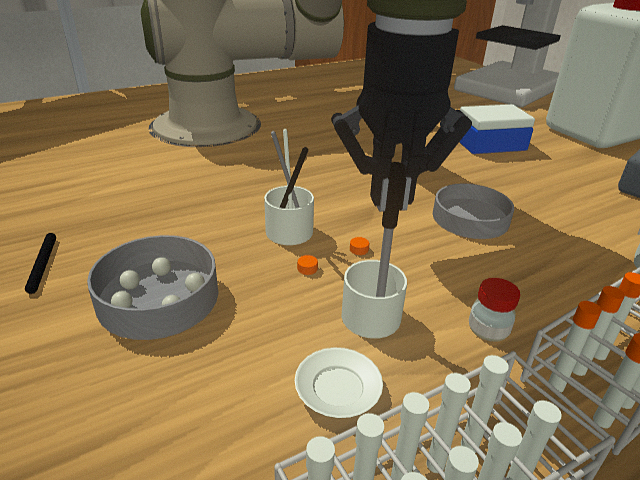

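The gripper holds the handle, with the rod near upright and the foot still in its beaker. Next I lift it and cross to the dish.

>>> jog_arm --increments '{"dx": [0,0,0,0,0,0,0],"dy": [0,0,0,0,0,0,0],"dz": [-0.01,-0.03,-0.05,-0.07,-0.085,-0.09,-0.09],"wx": [0,0,0,0,0,0,0],"wy": [0,0,0,0,0,0,0],"wz": [0,0,0,0,0,0,0]}'

```text
time_s: 4.1
eef_pos: [693.4, -17.5, 419.0]
ee_rot: [0.0, 0.181, 0.983, -0.0]
force: [-0.5, -0.4, -1.5]
grip_width: 0.174
grip_force: 58.4
```

>>> jog_arm --increments '{"dx": [0.004,0.013,0.025,0.037,0.049,0.06,0.067,0.069],"dy": [-0.015,-0.05,-0.095,-0.14,-0.185,-0.23,-0.255,-0.263],"dz": [0,0,0,0,0,0,0,0],"wx": [0,0,0,0,0,0,0,0],"wy": [0,0,0,0,0,0,0,0],"wz": [0,0,0,0,0,0,0,0]}'

```text
time_s: 4.9
eef_pos: [533.7, -240.6, 417.8]
ee_rot: [-0.001, 0.183, 0.983, 0.0]
force: [0.0, 0.1, -0.9]
grip_width: 0.169
grip_force: 58.6
```

>>> jog_arm --increments '{"dx": [0,0,0],"dy": [0,0,0],"dz": [0,0,0],"wx": [0,0,0],"wy": [0,0,0],"wz": [0,0,0]}'

```text
time_s: 5.2
eef_pos: [535.8, -237.5, 418.4]
ee_rot: [-0.0, 0.181, 0.984, 0.0]
force: [0.6, 0.1, -0.7]
grip_width: 0.169
grip_force: 58.6
```

```bash
python3 - <<'E'
from h import *
np.set_printoptions(precision=1,suppress=True)
cv2.imwrite("pics/t3.png",viewer.capture("top")[:,:,::-1])
s=viewer.capture("scene"); cv2.imwrite("pics/s3.png",s[:,:,::-1]); print(ctrl.sense()["eef_pos"])
E
```

```text
[ 535.7 -237.7  418.5]
```

View pics/s3.png

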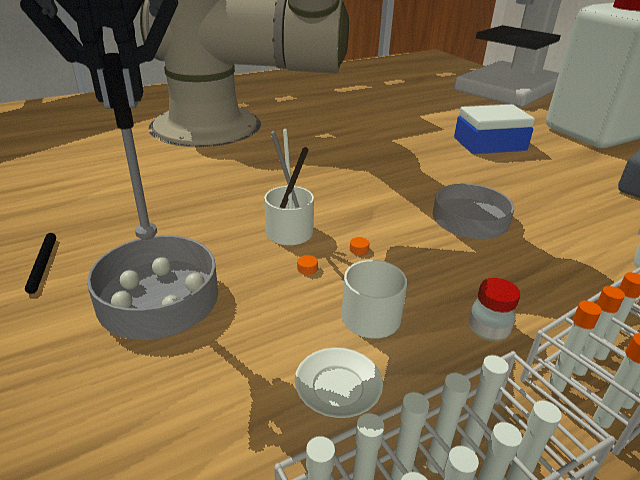

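The scene view shows the stirrer held, with its foot at about (146,231) over the dish. I'll check where the foot is relative to the tool.

```bash
python3 - <<'E'
from h import *
np.set_printoptions(precision=1,suppress=True)
S=viewer.calibration("scene")
for z in(94,99,104): print(plane(S,[146,230],z))
q=S["attitude"];M=R.from_quat(np.r_[q[1:],q[0]]).inv()
for p in([535.7,-237.7,99],[535.7,-237.7,224],[535.7,-237.7,94]):
    d=M.apply(np.array(p)-S["position"]);print(d[0]/d[2]*S["fx"]+S["cx"],d[1]/d[2]*S["fy"]+S["cy"])
s=cv2.imread("pics/s3.png")[190:260,100:200]; cv2.imwrite("pics/c3.png",cv2.resize(s,(800,560),interpolation=cv2.INTER_CUBIC))
E
```

```text
[[ 524.1 -238.    94. ]]
[[ 532.2 -239.    99. ]]
[[ 540.3 -240.1  104. ]]
147.90732966631487 231.21215766643456
127.53756122171052 126.55916733087547
148.61914167799446 234.86920736641642
```

View pics/c3.png

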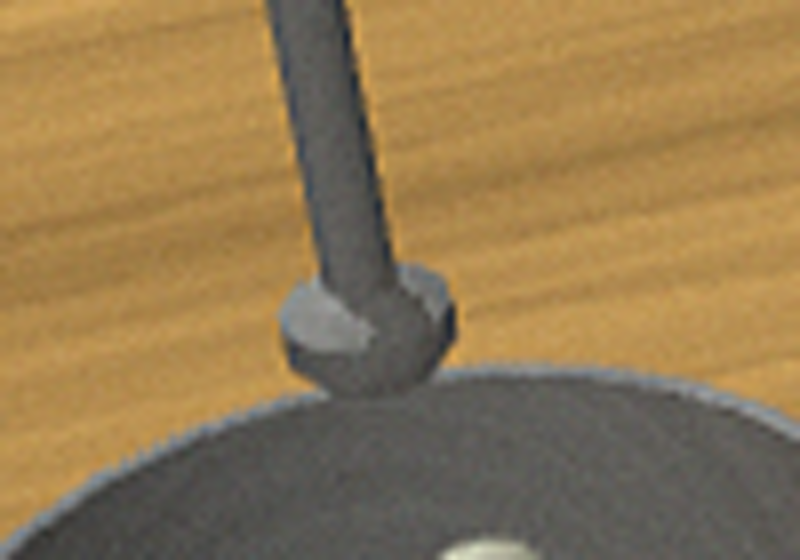

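The crop puts the foot at about (146,231.5), within 2 mm of what I predicted and centred over the dish at a height of about 95 mm. I'll descend 83 mm.

In the tool's units: 83 mm / 1000 = 0.083, 79 mm / 1000 = 0.079.

>>> jog_arm --increments '{"dx": [0,0,0,0,0,0,0,0],"dy": [0,0,0,0,0,0,0,0],"dz": [0.015,0.035,0.055,0.07,0.079,0.083,0.083,0.083],"wx": [0,0,0,0,0,0,0,0],"wy": [0,0,0,0,0,0,0,0],"wz": [0,0,0,0,0,0,0,0]}'

```text
time_s: 6.1
eef_pos: [535.3, -238.6, 336.4]
ee_rot: [0.001, 0.181, 0.983, -0.0]
force: [-1.0, -0.4, -0.6]
grip_width: 0.17
grip_force: 58.6
```

>>> jog_arm --increments '{"dx": [-0.008,-0.016,-0.025,-0.034,-0.034],"dy": [0,0,0,0,0],"dz": [0,0,0,0,0],"wx": [0,0,0,0,0],"wy": [0,0,0,0,0],"wz": [0,0,0,0,0]}'

```text
time_s: 6.6
eef_pos: [567.8, -251.2, 335.6]
ee_rot: [0.0, 0.181, 0.983, -0.0]
force: [0.4, 0.9, -0.4]
grip_width: 0.169
grip_force: 58.6
```

>>> jog_arm --increments '{"dx": [0.0026,0.01,0.021,0.034,0.047,0.058,0.0654,0.068],"dy": [0.013,0.024,0.0314,0.034,0.0314,0.024,0.013,0],"dz": [0,0,0,0,0,0,0,0],"wx": [0,0,0,0,0,0,0,0],"wy": [0,0,0,0,0,0,0,0],"wz": [0,0,0,0,0,0,0,0]}'

```text
time_s: 7.4
eef_pos: [502.6, -226.1, 336.0]
ee_rot: [0.0, 0.181, 0.983, 0.0]
force: [-0.9, 0.6, -1.3]
grip_width: 0.169
grip_force: 58.7
```

```bash
python3 - <<'E'
from h import *
cv2.imwrite("pics/s4.png",viewer.capture("scene")[:,:,::-1])
E
```

```text
(no output)
```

View pics/s4.png

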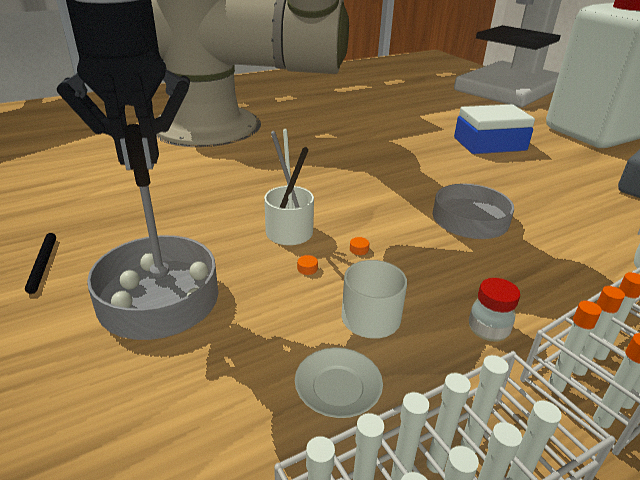

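The foot is low in the dish at about (158,270) and the beads it has swept are pushed toward the wall. I'll keep circling.

In the tool's units: -68 mm / 1000 = -0.068, -65.4 mm / 1000 = -0.0654.

>>> jog_arm --increments '{"dx": [-0.0026,-0.01,-0.021,-0.034,-0.047,-0.058,-0.0654,-0.068],"dy": [-0.013,-0.024,-0.0314,-0.034,-0.0314,-0.024,-0.013,0],"dz": [0,0,0,0,0,0,0,0],"wx": [0,0,0,0,0,0,0,0],"wy": [0,0,0,0,0,0,0,0],"wz": [0,0,0,0,0,0,0,0]}'

```text
time_s: 8.25
eef_pos: [567.7, -250.8, 335.2]
ee_rot: [0.0, 0.182, 0.983, -0.0]
force: [-0.4, 0.5, -1.6]
grip_width: 0.173
grip_force: 58.7
```

>>> jog_arm --increments '{"dx": [0.0026,0.01,0.021,0.034,0.047,0.058,0.0654,0.068],"dy": [0.013,0.024,0.0314,0.034,0.0314,0.024,0.013,0],"dz": [0,0,0,0,0,0,0,0],"wx": [0,0,0,0,0,0,0,0],"wy": [0,0,0,0,0,0,0,0],"wz": [0,0,0,0,0,0,0,0]}'

```text
time_s: 9.05
eef_pos: [502.5, -226.4, 336.1]
ee_rot: [0.0, 0.181, 0.983, -0.0]
force: [0.7, 0.3, -0.8]
grip_width: 0.171
grip_force: 58.7
```

>>> jog_arm --increments '{"dx": [-0.0026,-0.01,-0.021,-0.034,-0.047,-0.058,-0.0654,-0.068],"dy": [-0.013,-0.024,-0.0314,-0.034,-0.0314,-0.024,-0.013,0],"dz": [0,0,0,0,0,0,0,0],"wx": [0,0,0,0,0,0,0,0],"wy": [0,0,0,0,0,0,0,0],"wz": [0,0,0,0,0,0,0,0]}'

```text
time_s: 9.85
eef_pos: [567.5, -250.7, 335.0]
ee_rot: [-0.001, 0.182, 0.983, 0.0]
force: [-0.3, 0.1, -1.2]
grip_width: 0.17
grip_force: 58.6
```

>>> jog_arm --increments '{"dx": [0.0026,0.01,0.021,0.034,0.047,0.058,0.0654,0.068],"dy": [0.013,0.024,0.0314,0.034,0.0314,0.024,0.013,0],"dz": [0,0,0,0,0,0,0,0],"wx": [0,0,0,0,0,0,0,0],"wy": [0,0,0,0,0,0,0,0],"wz": [0,0,0,0,0,0,0,0]}'

```text
time_s: 10.65
eef_pos: [502.5, -226.4, 336.1]
ee_rot: [0.0, 0.181, 0.983, -0.0]
force: [0.2, 0.0, -0.1]
grip_width: 0.171
grip_force: 58.7
```

>>> jog_arm --increments '{"dx": [-0.008,-0.02,-0.03,-0.034,-0.034,-0.034,-0.034,-0.034],"dy": [0,0,0,0,0,0,0,0],"dz": [0,0,0,0,-0.015,-0.04,-0.07,-0.085],"wx": [0,0,0,0,0,0,0,0],"wy": [0,0,0,0,0,0,0,0],"wz": [0,0,0,0,0,0,0,0]}'

```text
time_s: 11.45
eef_pos: [535.3, -238.7, 423.3]
ee_rot: [0.002, 0.181, 0.983, -0.001]
force: [0.4, -1.0, -1.2]
grip_width: 0.171
grip_force: 58.7
```

```bash
python3 - <<'E'
from h import *
cv2.imwrite("pics/s5.png",viewer.capture("scene")[:,:,::-1])
E
```

```text
(no output)
```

View pics/s5.png

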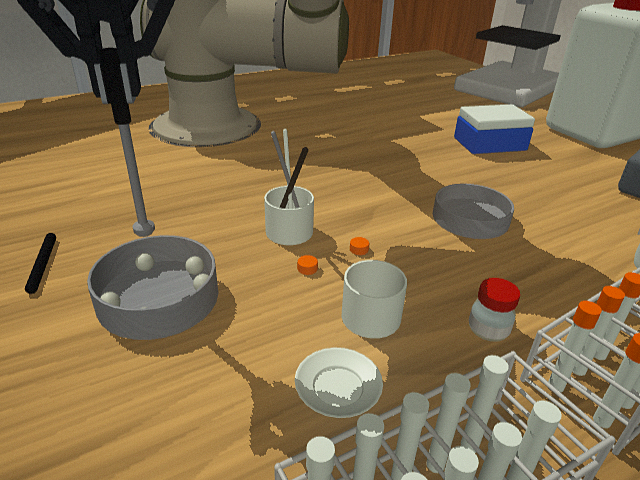

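Four beads are visible along the wall at about (145,262), (195,266), (201,282) and (110,300). The fifth is probably hidden behind the near wall, so I'll check it from the top camera once the arm has moved off.

In the tool's units: 258 mm / 1000 = 0.258, 140 mm / 1000 = 0.14.

>>> jog_arm --increments '{"dx": [-0.004,-0.012,-0.023,-0.034,-0.045,-0.055,-0.061,-0.063],"dy": [0.015,0.05,0.095,0.14,0.185,0.225,0.25,0.258],"dz": [0,0,0,0,0,0,0,0],"wx": [0,0,0,0,0,0,0,0],"wy": [0,0,0,0,0,0,0,0],"wz": [0,0,0,0,0,0,0,0]}'

```text
time_s: 12.3
eef_pos: [687.2, -16.6, 418.2]
ee_rot: [-0.001, 0.18, 0.984, 0.0]
force: [-0.5, 0.5, -1.2]
grip_width: 0.174
grip_force: 58.7
```

>>> jog_arm --increments '{"dx": [0,0,0],"dy": [0,0,0],"dz": [0,0,0],"wx": [0,0,0],"wy": [0,0,0],"wz": [0,0,0]}'

```text
time_s: 12.6
eef_pos: [685.6, -21.2, 420.7]
ee_rot: [-0.0, 0.182, 0.983, -0.0]
force: [0.2, -0.7, -0.5]
grip_width: 0.172
grip_force: 58.7
```

```bash
python3 - <<'E'
from h import *
np.set_printoptions(precision=1,suppress=True)
print(ctrl.sense()["eef_pos"])
T=viewer.calibration("top"); im=viewer.capture("top")[:,:,::-1]; cv2.imwrite("pics/t5.png",im)
sc=viewer.capture("scene")[:,:,::-1]; cv2.imwrite("pics/s6.png",sc)
cv2.imwrite("pics/m6.png",np.hstack([cv2.resize(im[190:350,370:530],(400,400)),cv2.resize(sc[180:360,290:470],(400,400))]))
E
```

```text
[685.6 -21.2 420.7]
```

View pics/m6.png

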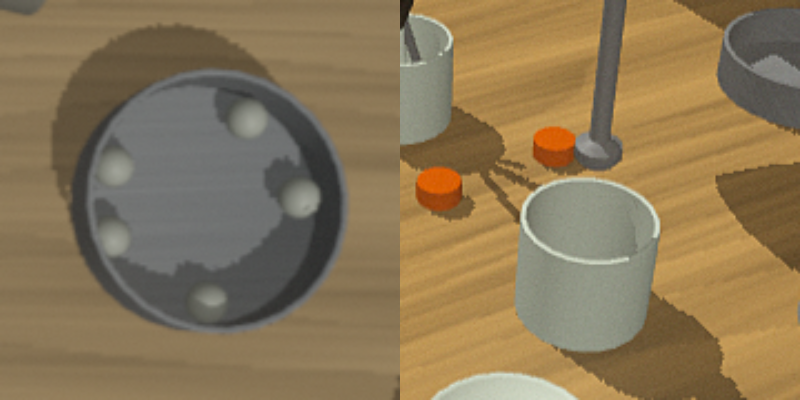

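All five beads lie along the dish wall. The foot hangs over the beaker, and the beaker is empty. Two beads may lie close to where beads started, so I'll measure that exactly.

```bash
python3 - <<'E'
from h import *
np.set_printoptions(precision=1,suppress=True)
T=viewer.calibration("top")
def beads(f,near):
    h=cv2.cvtColor(cv2.imread(f),cv2.COLOR_BGR2GRAY); out=[]
    for n in near:
        x,y=map(int,n); p=h[y-14:y+15,x-14:x+15]; 
        c=cv2.HoughCircles(cv2.resize(p,None,fx=6,fy=6,interpolation=cv2.INTER_CUBIC),cv2.HOUGH_GRADIENT,1,200,param1=80,param2=8,minRadius=42,maxRadius=60)
        u=(c[0,0,:2]+.5)/6-.5+[x-14,y-14] if c is not None else n
        out.append(u)
    out=np.array(out); print(out-np.array(near)); return plane(T,out,18)[:,:2]
a=beads("pics/top0.png",[(447,243),(422,262),(482,267),(470,292),(442,298)])
b=beads("pics/t5.png",[(468,237),(490,269),(416,257),(415,285),(453,311)])
C=np.array([534.3,-239.1]);print(np.hypot(*(a-C).T),np.hypot(*(b-C).T))
print(np.linalg.norm(a[:,None]-b[None],axis=2))
E
```

```text
[[0 0]
 [0 0]
 [0 0]
 [0 0]
 [0 0]]
[[0.  0. ]
 [0.2 0. ]
 [0.  0. ]
 [0.  0. ]
 [0.  0. ]]
[40.4 43.2 46.2 40.8 41.2] [55.9 57.8 53.7 56.  57.4]
[[ 32.3  72.5  50.   77.2  97.8]
 [ 77.3  99.6  11.2  34.7  82.2]
 [ 47.5  12.2  96.8 101.4  76.9]
 [ 79.4  45.   92.   80.   37.1]
 [ 96.8  82.6  69.   42.8  24.1]]
```

```bash
python3 - <<'E'
from h import *
np.set_printoptions(precision=1,suppress=True)
T=viewer.calibration("top")
def beads(f,near):
    im=cv2.imread(f); g=cv2.cvtColor(im,cv2.COLOR_BGR2GRAY); out=[]
    for x,y in near:
        p=g[y-11:y+12,x-11:x+12]; t,m=cv2.threshold(p,0,255,cv2.THRESH_OTSU)
        k=blob(m,(11,11)); (u,v),r=cv2.minEnclosingCircle(k); out.append((u+x-11,v+y-11)); print(t,u+x-11,v+y-11,r)
    return plane(T,np.array(out),18)[:,:2]
a=beads("pics/top0.png",[(447,243),(422,262),(482,267),(470,292),(442,298)])
b=beads("pics/t5.png",[(468,237),(490,269),(416,257),(415,285),(453,311)])
C=np.array([534.3,-239.1]);print(np.hypot(*(a-C).T),np.hypot(*(b-C).T))
print(np.linalg.norm(a[:,None]-b[None],axis=2))
E
python3 - <<'E'
import cv2,numpy as np
f=lambda n:cv2.resize(cv2.imread(f"pics/{n}.png")[215:325,400:510],(400,400),interpolation=cv2.INTER_CUBIC)
cv2.imwrite("pics/cmp.png",np.hstack([f("top0"),f("t5")]))
E
```

```text
118.0 447.32352924346924 242.67647075653076 6.275911808013916
118.0 422.0 262.0 6.403224468231201
97.0 479.5 267.0 13.901538848876953
102.0 470.8684206008911 292.1315793991089 7.443422794342041
100.0 444.4375 294.5625 11.424101829528809
101.0 468.0 242.32353019714355 12.378400802612305
99.0 487.5625 272.4375 11.424101829528809
101.0 416.0 257.0 15.556448936462402
100.0 415.5 284.5 14.849342346191406
100.0 453.91935443878174 309.46774196624756 6.098709583282471
[40.9 43.2 42.6 41.7 35.4] [49.1 53.8 53.7 55.1 55.3]
[[30.3 71.8 50.6 76.9 96.1]
 [73.7 96.3 11.2 33.8 81.1]
 [39.  13.9 93.2 97.  72.3]
 [71.9 38.  93.1 80.7 35.3]
 [83.7 71.2 67.  43.9 24.9]]
```

View pics/cmp.png

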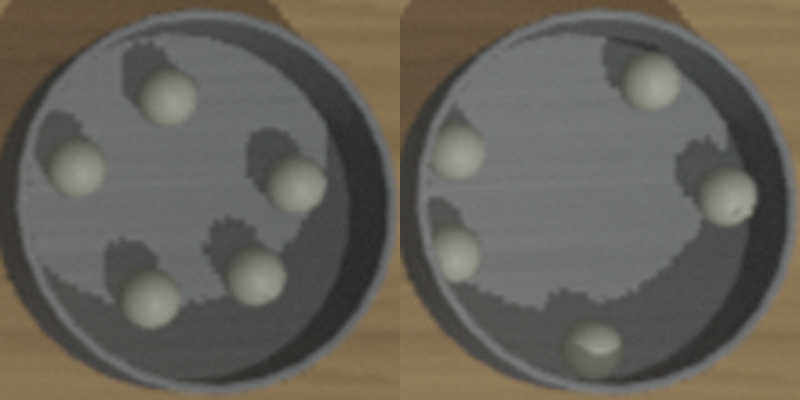

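Side by side, the marginal pair moved about 10.5 mm (left) and 12.7 mm (right), and the other three moved 24 mm or more. At least four are therefore clearly past 10 mm, so I'll lower the stirrer into its beaker.

In the tool's units: 89 mm / 1000 = 0.089, 87 mm / 1000 = 0.087.

>>> jog_arm --increments '{"dx": [0,0,0,0,0,0,0,0],"dy": [0,0,0,0,0,0,0,0],"dz": [0.012,0.03,0.05,0.068,0.08,0.087,0.089,0.089],"wx": [0,0,0,0,0,0,0,0],"wy": [0,0,0,0,0,0,0,0],"wz": [0,0,0,0,0,0,0,0]}'

```text
time_s: 13.5
eef_pos: [686.0, -20.1, 332.0]
ee_rot: [0.0, 0.181, 0.983, -0.0]
force: [0.2, 0.7, -0.2]
grip_width: 0.169
grip_force: 58.8
```

>>> jog_arm --increments '{"dx": [0,0],"dy": [0,0],"dz": [0,0],"wx": [0,0],"wy": [0,0],"wz": [0,0]}'

```text
time_s: 13.7
eef_pos: [686.0, -20.0, 332.4]
ee_rot: [0.001, 0.181, 0.983, -0.0]
force: [-0.6, -0.3, -1.4]
grip_width: 0.173
grip_force: 58.8
```

In the tool's units: 2 mm / 1000 = 0.002.

>>> jog_arm --increments '{"dx": [0,0],"dy": [0,0],"dz": [0.002,0.002],"wx": [0,0],"wy": [0,0],"wz": [0,0]}'

```text
time_s: 13.9
eef_pos: [686.0, -20.0, 329.5]
ee_rot: [-0.0, 0.181, 0.983, -0.0]
force: [0.0, -0.4, -2.0]
grip_width: 0.168
grip_force: 58.8
```

>>> jog_arm --increments '{"dx": [0,0,0,0,0,0,0,0],"dy": [0,0,0,0,0,0,0,0],"dz": [0,0,0,0,0,0,0,0],"wx": [0,0,0,0,0,0,0,0],"wy": [0,0,0,0,0,0,0,0],"wz": [0,0,0,0,0,0,0,0]}' --aperture 1.0

```text
time_s: 14.7
eef_pos: [686.0, -20.0, 329.7]
ee_rot: [-0.0, 0.181, 0.983, -0.0]
force: [0.5, 0.1, -0.2]
grip_width: 1.002
grip_force: 0.0
```

>>> jog_arm --increments '{"dx": [0,0,0,0,0,0,0,0],"dy": [0,0,0,0,0,0,0,0],"dz": [-0.01,-0.03,-0.055,-0.08,-0.095,-0.1,-0.1,-0.1],"wx": [0,0,0,0,0,0,0,0],"wy": [0,0,0,0,0,0,0,0],"wz": [0,0,0,0,0,0,0,0]}'

```text
time_s: 15.5
eef_pos: [686.0, -20.1, 428.7]
ee_rot: [-0.001, 0.181, 0.983, 0.0]
force: [0.1, -0.3, 0.2]
grip_width: 1.003
grip_force: 0.0
```

```bash
python3 - <<'E'
from h import *
np.set_printoptions(precision=1,suppress=True)
S=viewer.calibration("scene"); s=viewer.capture("scene")[:,:,::-1]; cv2.imwrite("pics/s9.png",s)
a=cv2.imread("pics/scene0.png")
b=blob(s.max(2)<50,(394,195)); print(cv2.boundingRect(b),axis_ends(b)); print(ctrl.sense()["force"])
E
```

```text
(376, 160, 22, 66) [[389.7 159.6]
 [382.2 224.9]]
[-0.1  0.4  0.9]
```

The handle's black blob matches its starting shape (22x66 px, shifted about 7 px), so the stirrer is standing in its beaker with the gripper clear. I'm handing the job in.

>>> jog_arm --increments '{"dx": [0,0,0,0,0],"dy": [0,0,0,0,0],"dz": [0,0,0,0,0],"wx": [0,0,0,0,0],"wy": [0,0,0,0,0],"wz": [0,0,0,0,0]}'

```text
time_s: 16.05
eef_pos: [686.0, -20.0, 429.7]
ee_rot: [0.0, 0.181, 0.983, 0.0]
force: [0.4, 0.6, 0.1]
grip_width: 0.999
grip_force: 0.0
```

```bash
python3 -c "
from rig import ctrl, viewer, workorder
print(workorder.finish_job())"
```

```text
the job is handed in; nothing more can be done
None
```

I stirred the beads 2.5 turns, put the stirrer back upright in its beaker and handed the job in at about 16 s; all five beads stayed in the dish and I measured each as having moved over 10 mm (the closest only about 10.5 mm), but the hand-in returned no verdict.

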